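Build the coolers on two processor test boards

ROBOT

A 7-joint arm with a two-finger parallel gripper is mounted at the origin on the work surface. World frame = base frame: x ahead of the robot, y to its left, z up, the work surface at z = 0. Lengths are in m, angles in rad, forces in N, time in s.
With the tool pointing down it reaches from about 0.4 to 0.85 m from the base axis. Payload 10.4 kg.
Tool frame: the origin (TCP) lies midway between the tips of the shut fingers; the grasp point (between the pads) lies 19 mm behind it; z points along the fingers, y is the line along which they close (so a half turn about z gives the same grasp; the last joint's range is limited). The gripper opens to 87 mm and grips with 3 to 60 N. Pads are 19 mm wide; open, the fingers measure 117 mm over their backs; the gripper's body (75 mm by 190 mm) begins 51 mm behind the grasp point.
Start: joints at [-1.365, 0.332, -0.065, 1.46, 0.022, 1.35, -0.088], TCP at [0.142, 0.609, 0.194] pointing down, gripper open.
Joint ranges: [-2.6, 2.6], [-0.5, 2.12], [-1.47, 1.34], [0.16, 2.42], [-1.27, 4.41], [0.06, 2.06], [-2.6, 2.6]. Speed limits (rad/s): [2.22, 2.22, 2.79, 2.79, 3.14, 3.14, 3.14].

INTERFACE

Orientations are given as a unit quaternion [x, y, z, w].
In Python, from bench import r gives the robot as it stands.
- The arm moves only by the tool arm_command, never from a script. Its arguments are lists of equal length, an entry for each row: "xyz": the shift along the world's x, y, z in m, a list of three; "rot": the turn, a rotation vector about the world's x, y, z in rad, a list of three. In form: {"xyz": [[tx, ty, tz], ...], "rot": [[ax, ay, az], ...]}. A call has 1 to 20 rows; each row is the pose to reach, as a shift and turn from the pose commanded when the call began; what a row does not reach only later rows make up. A row lasts 1/12 s, in which the tool goes at most 41.7 mm and 7.16 degrees, less where a joint would pass 70% of its speed; a pose out of reach is approached as far as the arm can. A call with a gripper value outside its range is refused whole. "grip" is the opening, from 0 (shut) to 1 (fully open), set as the call begins (left out, the last holds). The fingers move at their own pace and stop on an object; "squeeze" is the grip in N (left out, the last holds). Time passes only in rows, so rows that repeat a pose let the fingers close. It gives the time, the measured TCP pose, the force, the opening and the grip force at its end, in the units of the state.
- r.read_state(): the state, without advancing time (a new reading comes with each control period).
- r.camera(name): name is "scene" or "top" or "wrist"; returns the picture (480x640x3 uint8, red, green, blue); there is no depth.
- r.camera_model(name): a dict with "fx", "fy", "cx", "cy" (pixels), "T" (4x4, takes a point from camera to world coordinates). Camera axes: x right, y up, looking along -z (the intrinsics and any distortion apply to the point x, -y, -z); pixel columns grow to the right and rows downward; lengths in m; the calibration is good to about 2 mm. A picture is of the moment at which its call begins: read the wrist's pose just before it. camera_model takes no time and is no camera call; for the wrist camera it gives the pose at the moment of the call.
- r.close_job(): hands the job in; it is judged then, once.
Trained networks look in the newest picture that a camera, given by its name, has taken for a name from the list of things; names that differ only in an ending like _2 or _b are one class to them, and where a whole thing is asked for, a point or a joint stands for the part that bears it (a point fixed in the world has none). Each returns a list of dicts, best first, with "conf" (0 to 1); they miss things now and then, are a little off and sometimes report something else, mostly with a low value. They report only what shows in the picture. A call takes as long as a camera call.
- r.look_for(label, camera): "at" ([x, y, z] in m, in the coordinates of the camera as it stood for that picture, good to about 4 mm: the middle of the surface that is visible of it).
- r.spot_point(label, camera): "at" ([x, y, z] in m, in the coordinates of the camera as it stood for that picture, good to about 4 mm: a listed point, or the origin of a listed thing).
The state is a dict: "time": time; "joint_positions": joint angles; "joint_vel": joint speeds; "joint_torque": joint torques, N m; "ee_pos": TCP position; "eef_rot": TCP orientation; "ft_force": force on the tool from outside, world axes, zero at the start; "torque": the same for the moment, N m; "width": finger opening in m; "grip_force": force on a finger pad.
Only numpy, scipy, OpenCV 4.12 (cv2) and the standard library are available. Lean on these libraries where they do the work, as an engineer would, in place of code of your own. Each camera call takes 0.05 s, during which the arm holds its last target. There are 200 camera calls.

TASK

Build the coolers on the two processor test boards. On the board with the large processor stack the copper plate, then the large heat sink, then the large fan; on the board with the small processor stack the small heat sink, then the small fan. Every piece is to lie flat, the same way up as you find it, centred on the processor with its sides in line with the processor's; leave the jar and the small cardboard box where they are.

Things in the scene. Friction and masses are not known exactly. Their poses are not given: they have to be found in the camera images.
- large_socket: Test board for the large processor, fixed to the bench: green circuit board 80 x 80 mm on a black base, top of the board 6 mm above the bench, parts along its edges no higher than 10 mm above the bench. In its middle a square steel-faced processor 44 x 44 mm with its flat top 14 mm above the bench. Origin at the centre of the board's underside, on the bench, directly under the processor's centre; z up, x and y along the sides of board and processor.
- small_socket: Test board for the small processor, fixed to the bench: the same 80 x 80 mm green board as the other, but its steel-faced processor is only 26 x 26 mm; its flat top also is 14 mm above the bench. Origin at the centre of the board's underside, on the bench, directly under the processor's centre; z up, x and y along the sides.
- spreader_plate: Loose plain flat copper heat-spreader plate, 50 x 50 mm and 6 mm thick, lying flat on the bench. Origin at the centre of its underside, z up, x and y along its sides. About 0.13 kg.
- large_sink: Loose large aluminium heat sink, 50 x 50 mm, 22 mm high, with ten upright fins running along its x, lying fins up on the bench. Origin at the centre of its underside, z up, x and y along its sides. About 0.09 kg. Its fin tips carry the fan as a flat face.
- large_fan: Loose large square black cooling fan, 50 x 50 mm, 15 mm high, round opening with hub and blades showing from above, lying flat on the bench. Origin at the centre of its underside, z up, x and y along its sides. About 0.04 kg.
- small_sink: Loose small aluminium heat sink, 30 x 30 mm, 18 mm high, with seven upright fins running along its x, lying fins up on the bench. Origin at the centre of its underside, z up, x and y along its sides. About 0.03 kg.
- small_fan: Loose small square black cooling fan, 30 x 30 mm, 10 mm high, round opening with hub and blades showing from above, lying flat on the bench. Origin at the centre of its underside, z up, x and y along its sides. About 0.015 kg.
- jar: Bystander, to be left alone: upright round plastic jar of thermal compound with a white cap, 38 mm across, 40 mm high, standing loose among the parts. Origin at the centre of its underside, z up.
- small_box: Bystander, to be left alone: plain closed cardboard box of screws, 45 x 35 x 25 mm high (x, y, z), loose among the parts. Origin at the centre of its underside, z up.

How it is judged:
By the outcome, as a careful person would: the job done as asked, in the order asked, and still so for the second after the job is handed in, with the robot touching nothing.
It also fails if it takes over 125 s, if anything falls off the work surface, if the arm or the gripper's body presses on something with over 40 N, if the wrist force passes 120 N, or if a joint passes its speed limit or range.

## Working session

There is one attempt and no reset: what is moved stays moved. The work goes in short steps, Python scripts to look and compute and a tool call to move; the robot and the scene stay as the last step left them, time stands still between calls to the robot, and variables do not carry over. Pictures are saved under pics/ and viewed, at most 14 in all, crops included, and the job is handed in when it is done.

Besides the shell and the picture viewer there is one more tool, called after ">>>" in YAML: its name, and indented under it one key for each argument. arm_command: Moves the arm, as the interface text tells. Its arguments: {"type":"object","properties":{"xyz":{"type":"array"},"rot":{"type":"array"},"grip":{"type":"number"},"squeeze":{"type":"number"}},"required":["xyz","rot"]}

```bash
ls; mkdir -p pics; python3 - <<'E'
from bench import r
import cv2,numpy as np
s=r.read_state();print(s['time'],s['ee_pos'],s['eef_rot'],s['width'])
for c in ['top','scene']:
    im=r.camera(c);cv2.imwrite(f'pics/{c}0.png',im[:,:,::-1])
    m=r.camera_model(c);print(c,m)
    T=np.array(m['T'])
    for n in ['large_socket','small_socket','spreader_plate','large_sink','large_fan','small_sink','small_fan','jar','small_box']:
        print(n,[(round(d['conf'],2),np.round((T@np.append(d['at'],1))[:3],3)) for d in r.spot_point(n,c)][:3])
E
```

```text
pics
0.0 [0.14165814 0.60829637 0.1927406 ] [ 1.14143511e-01  9.93464010e-01 -7.19797322e-04 -4.80212303e-05] 0.08692129229866763
top {'fx': 464.710130462393, 'fy': 464.710130462393, 'cx': 316.5540464591649, 'cy': 238.7850717867276, 'T': array([[ 1.91734983e-02,  9.94151879e-01, -1.06275200e-01,
         4.54982318e-01],
       [-9.99815328e-01,  1.92029439e-02, -7.46314512e-04,
        -1.63812099e-02],
       [ 1.29884673e-03,  1.06269883e-01,  9.94336475e-01,
         7.82538889e-01],
       [ 0.00000000e+00,  0.00000000e+00,  0.00000000e+00,
         1.00000000e+00]])}
large_socket [(0.82, array([ 0.551, -0.322,  0.001]))]
small_socket [(0.87, array([0.636, 0.001, 0.001]))]
spreader_plate [(0.57, array([ 0.496, -0.069, -0.003]))]
large_sink [(0.82, array([0.637, 0.163, 0.   ])), (0.43, array([ 0.436, -0.22 ,  0.001]))]
large_fan [(0.77, array([ 0.626, -0.17 ,  0.005]))]
small_sink [(0.9, array([ 0.45 ,  0.206, -0.003])), (0.46, array([ 0.496, -0.073, -0.001]))]
small_fan [(0.6, array([ 0.437, -0.22 ,  0.   ])), (0.22, array([ 0.454,  0.206, -0.002]))]
jar [(0.56, array([0.482, 0.
[... 234 characters left out ...]
4959],
       [ 0.99862899,  0.01872137, -0.04888402, -0.05039806],
       [ 0.01767122,  0.75846741,  0.65147135,  0.63418722],
       [ 0.        ,  0.        ,  0.        ,  1.        ]])}
large_socket [(0.67, array([ 0.554, -0.324, -0.001]))]
small_socket [(0.98, array([ 0.635, -0.001,  0.006]))]
spreader_plate [(0.86, array([ 0.496, -0.071, -0.001]))]
large_sink [(0.75, array([ 0.636,  0.159, -0.001]))]
large_fan [(0.6, array([ 0.625, -0.169,  0.005]))]
small_sink [(0.64, array([0.452, 0.213, 0.001]))]
small_fan [(0.65, array([ 0.441, -0.219, -0.001])), (0.61, array([ 0.554, -0.327, -0.002]))]
jar [(0.54, array([ 0.478,  0.069, -0.   ]))]
small_box [(0.59, array([0.575, 0.323, 0.004]))]
```

View pics/top0.png

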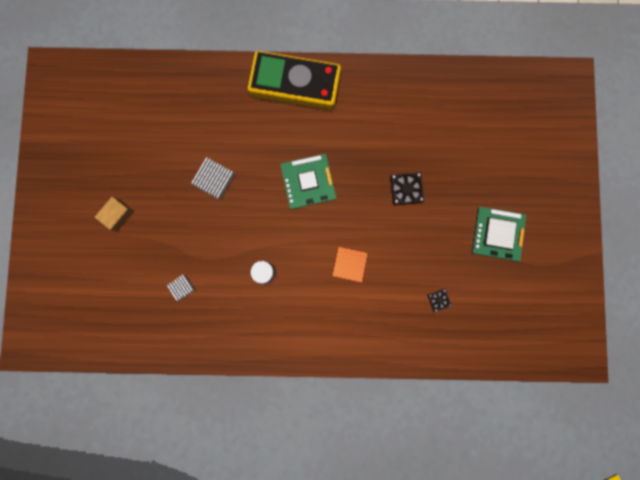

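The picture shows everything, in agreement with the networks: plate at px (350,264), large sink (212,178), small sink (180,288), large fan (407,188), small fan (439,300), small board (308,181) and large board (500,233). Next I'll find the yaws.

```bash
cat > h.py <<'E'
from bench import r
import cv2,numpy as np
from scipy.spatial.transform import Rotation as R
# name: size, top height above its own underside
S={'plate':(50,6),'lsink':(50,22),'lfan':(50,15),'ssink':(30,18),'sfan':(30,10),'lproc':(44,14),'sproc':(26,14)}
def proj(m,P):
    T=np.array(m['T']);c=(np.asarray(P)-T[:3,3])@T[:3,:3]
    return np.array([m['cx']+m['fx']*c[0]/-c[2],m['cy']-m['fy']*c[1]/-c[2]])
def unproj(m,uv,z):
    T=np.array(m['T']);d=T[:3,:3]@np.array([(uv[0]-m['cx'])/m['fx'],-(uv[1]-m['cy'])/m['fy'],-1])
    return T[:3,3]+d*(z-T[2,3])/d[2]
def mask(im,kind):
    hsv=cv2.cvtColor(im,cv2.COLOR_RGB2HSV);h,s,v=[hsv[...,i].astype(int) for i in range(3)]
    if kind=='plate': k=(v>175)&(s>120)
    elif 'fan' in kind: k=(v<60)|(s<90)
    elif 'proc' in kind: k=(v>130)&(s<60)
    else: k=s<110
    return (k*255).astype(np.uint8)
def find(im,m,kind,guess,z0=0,close=0):
    """square top face near guess (x,y); z0 = height of the underside; returns x,y,yaw(deg, mod 90),side mm"""
    w,h=S[kind];z=z0+h/1000
    k=mask(im,kind)
    if close:k=cv2.morphologyEx(k,cv2.MORPH_CLOSE,np.ones((close,close)))
    cs,_=cv2.findContours(k,cv2.RETR_EXTERNAL if 'proc' not in kind else cv2.RETR_LIST,cv2.CHAIN_APPROX_NONE)
    best=None
    for c in cs:
        if len(c)<12: continue
        P=np.array([unproj(m,p,z)[:2] for p in c[:,0]+0.0])
        (x,y),(a,b),ang=cv2.minAreaRect((P*1000).astype(np.float32))
        if .7*w<min(a,b) and max(a,b)<1.4*w:
            d=np.hypot(x/1000-guess[0],y/1000-guess[1])
            if d<.04 and (best is None or d<best[0]): best=(d,x/1000,y/1000,(ang+45)%90-45,a,b)
    return best and np.round(best[1:],4)
E
python3 - <<'E'
from h import *
im=cv2.imread('pics/top0.png')[:,:,::-1].copy();m=r.camera_model('top')
G={'plate':(.496,-.07),'lsink':(.637,.161),'lfan':(.626,-.17),'ssink':(.45,.209),'sfan':(.438,-.22),'lproc':(.552,-.323),'sproc':(.636,0)}
for k,g in G.items(): print(k,find(im,m,k,g,close=3 if 'proc' not in k else 0))
m=r.camera_model('wrist');T=np.array(m['T']);s=r.read_state();print(m['fx'],m['cx'],m['cy'])
Rt=R.from_quat(s['eef_rot']).as_matrix();print('cam in tool',Rt.T@(T[:3,3]-s['ee_pos']));print(Rt.T@T[:3,:3]);print(Rt)
E
```

```text
plate [  0.4966  -0.0718 -10.9699  49.7101  50.2712]
lsink [  0.6352   0.1598 -28.0057  58.1071  53.1953]
lfan [ 0.6248 -0.1652  6.4086 50.8414 51.7742]
ssink [ 0.4525  0.2057 35.2855 33.4896 35.3512]
sfan [ 0.4395 -0.22   20.4557 29.2374 30.0071]
lproc [ 0.5533 -0.3233 -9.0695 46.064  46.0217]
sproc [6.37500e-01 1.30000e-03 1.38621e+01 2.87043e+01 2.80301e+01]
373.0185242943121 321.4484473902726 244.2152474030332
cam in tool [ 0.06757124  0.00093331 -0.19080783]
[[-1.55970125e-04  9.69459415e-01  2.45251745e-01]
 [ 9.99999967e-01  2.00856620e-04 -1.58009973e-04]
 [-2.02444692e-04  2.45251713e-01 -9.69459415e-01]]
[[-9.73933658e-01  2.26833041e-01  2.89555202e-05]
 [ 2.26833043e-01  9.73933656e-01  6.54630573e-05]
 [-1.33515712e-05  7.03247436e-05 -9.99999997e-01]]
```

>>> arm_command:
  xyz:
    - [0.355,-0.68,-0.093]
    - [0.355,-0.68,-0.093]
    - [0.355,-0.68,-0.093]
    - [0.355,-0.68,-0.093]
    - [0.355,-0.68,-0.093]
    - [0.355,-0.68,-0.093]
    - [0.355,-0.68,-0.093]
    - [0.355,-0.68,-0.093]
    - [0.355,-0.68,-0.093]
    - [0.355,-0.68,-0.093]
    - [0.355,-0.68,-0.093]
    - [0.355,-0.68,-0.093]
    - [0.355,-0.68,-0.093]
    - [0.355,-0.68,-0.093]
    - [0.355,-0.68,-0.093]
    - [0.355,-0.68,-0.093]
    - [0.355,-0.68,-0.093]
    - [0.355,-0.68,-0.093]
    - [0.355,-0.68,-0.093]
    - [0.355,-0.68,-0.093]
  rot:
    - [0,0,-1.534]
    - [0,0,-1.534]
    - [0,0,-1.534]
    - [0,0,-1.534]
    - [0,0,-1.534]
    - [0,0,-1.534]
    - [0,0,-1.534]
    - [0,0,-1.534]
    - [0,0,-1.534]
    - [0,0,-1.534]
    - [0,0,-1.534]
    - [0,0,-1.534]
    - [0,0,-1.534]
    - [0,0,-1.534]
    - [0,0,-1.534]
    - [0,0,-1.534]
    - [0,0,-1.534]
    - [0,0,-1.534]
    - [0,0,-1.534]
    - [0,0,-1.534]
  grip: 1
  squeeze: 30

```text
time: 2.67
ee_pos: [0.4978, -0.0766, 0.1004]
eef_rot: [0.774, 0.634, -0.001, 0.001]
ft_force: [0.2, -0.2, 0.2]
width: 0.087
grip_force: 0.0
```

```bash
cat > look.py <<'E'
import sys
from h import *
# look.py kind z0 name [close] -> offset from TCP to piece and turn for tool y onto nearest side
kind,z0,name=sys.argv[1],float(sys.argv[2]),sys.argv[3]
cl=int(sys.argv[4]) if len(sys.argv)>4 else 0
s=r.read_state();m=r.camera_model('wrist');im=r.camera('wrist')
cv2.imwrite(f'pics/{name}.png',im[:,:,::-1])
p=s['ee_pos'];ty=R.from_quat(s['eef_rot']).as_matrix()[:,1];a=np.degrees(np.arctan2(ty[1],ty[0]))
f=find(im,m,kind,p,z0,cl);print('t',s['time'],'tcp',np.round(p,4),'tool y deg',round(a,2),'found',f)
if f is not None:
    t=(f[2]-a+45)%90-45
    print('shift',np.round(f[:2]-p[:2],4),'turn deg',round(t,2),'rad',round(np.radians(t),4))
E
python3 look.py plate 0 w1
```

```text
t 2.6667 tcp [ 0.4978 -0.0766  0.1004] tool y deg -11.35 found None
```

View pics/w1.png

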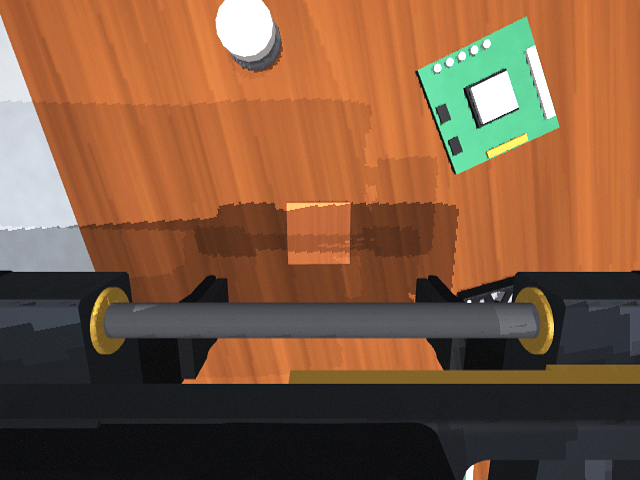

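The plate is under the TCP, with corners at about (287,203), (351,203), (351,265) and (288,265). My mask misses it because of shadow, so I'll unproject those corners directly.

```bash
python3 - <<'E'
from h import *
m=r.camera_model('wrist');s=r.read_state()
im=cv2.imread('pics/w1.png');c=im[190:280,270:370];g=cv2.cvtColor(c,cv2.COLOR_BGR2LAB)
# column/row profiles: redness-green channel jumps
b=c[...,0].astype(float)
print('blue row profile',np.round(b[:,20:78].mean(1)[5:82]).astype(int))
print('blue col profile',np.round(b[20:70].mean(0)[5:95]).astype(int))
P=[unproj(m,p,.006)[:2] for p in [(287,203.),(351,203.),(351,265),(288,265)]]
print(np.round(P,4),np.mean(P,0),np.linalg.norm(P[0]-P[1]),np.linalg.norm(P[1]-P[2]),s['ee_pos'])
d=P[1]-P[0];print(np.degrees(np.arctan2(d[1],d[0])));d=P[2]-P[3];print(np.degrees(np.arctan2(d[1],d[0])))
E
```

```text
blue row profile [ 58  58  58  58  58  57  48  64 110 112  97  83  75  70  66  62  62  62
  62  62  62  62  62  62  62  63  63  62  62  62  63  63  63  62  63  62
  62  62  62  59  55  53  53  53  52  53  53  53  53  55  56  56  53  52
  52  52  56  62  67  68  68  68  69  69  69  69  69  70  65  43  36  37
  37  38  37  37  37]
blue col profile [32 32 31 31 32 32 32 32 31 32 32 33 52 62 60 61 60 59 60 61 61 59 59 58
 61 61 61 62 62 61 62 62 61 60 60 59 59 59 60 61 61 60 59 60 58 59 59 62
 62 61 59 60 60 61 60 60 59 58 60 61 62 61 60 57 59 59 58 58 60 59 59 62
 63 63 60 39 34 35 35 35 35 36 35 35 34 34 34 33 33 32]
[[ 0.4757 -0.0412]
 [ 0.5239 -0.0508]
 [ 0.5151 -0.0998]
 [ 0.4657 -0.09  ]] [ 0.4950827  -0.07045213] 0.049087197017937394 0.049787574237854015 [ 0.49700981 -0.07396131  0.10034234]
-11.263619824826682
-11.264103103338696
```

>>> arm_command:
  xyz:
    - [-0.0005,-0.0005,-0.04]
    - [-0.0005,-0.0005,-0.075]
    - [-0.0005,-0.0005,-0.092]
    - [-0.0005,-0.0005,-0.098]
    - [-0.0005,-0.0005,-0.098]
    - [-0.0005,-0.0005,-0.098]
    - [-0.0005,-0.0005,-0.098]
  rot:
    - [0,0,0.003]
    - [0,0,0.003]
    - [0,0,0.003]
    - [0,0,0.003]
    - [0,0,0.003]
    - [0,0,0.003]
    - [0,0,0.003]

```text
time: 3.3
ee_pos: [0.4974, -0.0714, 0.0041]
eef_rot: [0.771, 0.637, 0.001, 0.001]
ft_force: [1.0, -0.1, 0.3]
width: 0.0871
grip_force: 0.0
```

>>> arm_command:
  xyz:
    - [0,0,0]
    - [0,0,0]
    - [0,0,0]
    - [0,0,0]
    - [0,0,0]
    - [0,0,0]
    - [0,0,0]
    - [0,0,0]
  rot:
    - [0,0,0]
    - [0,0,0]
    - [0,0,0]
    - [0,0,0]
    - [0,0,0]
    - [0,0,0]
    - [0,0,0]
    - [0,0,0]
  grip: 0.45

```text
time: 3.97
ee_pos: [0.4962, -0.0718, 0.0025]
eef_rot: [0.771, 0.637, -0.0, 0.0]
ft_force: [-0.4, 0.3, -0.4]
width: 0.0433
grip_force: 0.0
```

```bash
python3 - <<'E'
from h import *
cv2.imwrite('pics/w2.png',r.camera('wrist')[150:400,150:500,::-1]);s=r.read_state();print(s['width'],s['grip_force'],s['ft_force'],s['ee_pos'])
E
```

```text
0.04160109920031173 0.0 [ 0.60454484  0.39945085 -0.12197897] [ 0.49621907 -0.07176557  0.00254966]
```

View pics/w2.png

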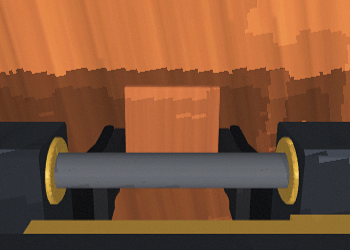

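The tips rise as the fingers open, as a linkage gripper does (about 4.5 mm at 50 mm opening), so they passed over the plate. I'll open and go lower.

>>> arm_command:
  xyz:
    - [0,0,0]
    - [0,0,0]
    - [0,0,0]
    - [0,0,0]
    - [0,0,0]
    - [0,0,0]
    - [0,0,-0.003]
    - [0,0,-0.006]
    - [0,0,-0.006]
    - [0,0,-0.006]
  rot:
    - [0,0,0]
    - [0,0,0]
    - [0,0,0]
    - [0,0,0]
    - [0,0,0]
    - [0,0,0]
    - [0,0,0]
    - [0,0,0]
    - [0,0,0]
    - [0,0,0]
  grip: 0.75

```text
time: 4.85
ee_pos: [0.496, -0.0718, -0.0037]
eef_rot: [0.771, 0.637, -0.0, -0.0]
ft_force: [0.2, 0.6, 0.3]
width: 0.0651
grip_force: 0.0
```

>>> arm_command:
  xyz:
    - [0,0,0]
    - [0,0,0]
    - [0,0,0]
    - [0,0,0]
    - [0,0,0]
    - [0,0,0]
  rot:
    - [0,0,0]
    - [0,0,0]
    - [0,0,0]
    - [0,0,0]
    - [0,0,0]
    - [0,0,0]
  grip: 0.5

```text
time: 5.35
ee_pos: [0.4962, -0.0717, -0.0034]
eef_rot: [0.771, 0.637, 0.0, 0.0]
ft_force: [0.3, -0.8, -1.0]
width: 0.0445
grip_force: 0.0
```

```bash
python3 - <<'E'
from h import *
s=r.read_state();print(s['width'],s['grip_force'],s['ft_force'],s['ee_pos'])
w=r.camera('wrist')[:,:,::-1][200:400,200:460];a=cv2.resize(w,None,fx=1.5,fy=1.5)
c=r.camera('scene')[:,:,::-1];m=r.camera_model('scene');u,v=proj(m,s['ee_pos']).astype(int);print(u,v)
b=cv2.resize(c[v-50:v+25,u-50:u+50],(400,300),interpolation=cv2.INTER_CUBIC)
cv2.imwrite('pics/w3.png',np.hstack([a[:300],b]))
E
```

```text
0.0444817772584418 0.0 [ 0.28580064 -0.83066265 -0.96875728] [ 0.49624428 -0.07174542 -0.00339835]
286 243
```

View pics/w3.png

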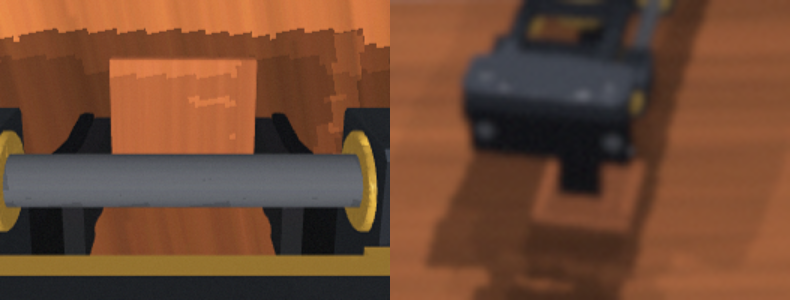

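>>> arm_command:
  xyz:
    - [0,0,-0.0015]
    - [0,0,-0.0015]
    - [0,0,-0.0015]
  rot:
    - [0,0,0]
    - [0,0,0]
    - [0,0,0]

```text
time: 5.7
ee_pos: [0.4962, -0.0717, -0.005]
eef_rot: [0.771, 0.637, -0.0, -0.0]
ft_force: [0.7, -0.8, 0.4]
width: 0.0437
grip_force: 0.0
```

>>> arm_command:
  xyz:
    - [0,0,-0.0015]
    - [0,0,-0.0015]
    - [0,0,-0.0015]
  rot:
    - [0,0,0]
    - [0,0,0]
    - [0,0,0]

```text
time: 5.95
ee_pos: [0.4962, -0.0718, -0.0065]
eef_rot: [0.771, 0.637, -0.0, -0.0]
ft_force: [0.2, 0.6, -0.2]
width: 0.0433
grip_force: 0.0
```

>>> arm_command:
  xyz:
    - [0,0,-0.002]
    - [0,0,-0.002]
    - [0,0,-0.002]
  rot:
    - [0,0,0]
    - [0,0,0]
    - [0,0,0]

```text
time: 6.2
ee_pos: [0.4961, -0.0718, -0.0085]
eef_rot: [0.771, 0.637, -0.0, -0.0]
ft_force: [-0.1, 0.9, -0.0]
width: 0.0437
grip_force: 0.0
```

>>> arm_command:
  xyz:
    - [0,0,-0.0015]
    - [0,0,-0.0015]
    - [0,0,-0.0015]
  rot:
    - [0,0,0]
    - [0,0,0]
    - [0,0,0]

```text
time: 6.45
ee_pos: [0.4962, -0.0718, -0.01]
eef_rot: [0.771, 0.637, -0.0, -0.0]
ft_force: [-0.2, -0.0, -0.2]
width: 0.0437
grip_force: 0.0
```

```bash
python3 - <<'E'
from h import *
s=r.read_state();m=r.camera_model('scene');p=s['ee_pos']
c=r.camera('scene')[:,:,::-1]
u,v=proj(m,p).astype(int);print(u,v)
ty=R.from_quat(s['eef_rot']).as_matrix()[:,1]
for z in (0,.006,.012,.018,.024):
    q=p+ty*.0218;print(z,proj(m,[q[0],q[1],z]),proj(m,[q[0]+.01,q[1],z]))
b=cv2.resize(c[v-40:v+20,u-40:u+40],(800,600),interpolation=cv2.INTER_CUBIC)
for z,col in ((0,(0,0,255)),(.006,(0,255,0)),(.018,(255,0,0))):
    q=p+ty*.0218;a=(proj(m,[q[0],q[1],z])-[u-40,v-40]+.5)*10;cv2.circle(b,tuple(int(i) for i in a),4,col,-1)
cv2.imwrite('pics/s4.png',b)
E
```

```text
286 245
0 [284.21506306 249.22313007] [284.17668978 252.4909172 ]
0.006 [284.12273096 247.03130172] [284.08345428 250.29502317]
0.012 [284.0296338  244.82131214] [283.98944    248.08078705]
0.018 [283.93576205 242.59293469] [283.89463713 245.84797806]
0.024 [283.84110599 240.34593891] [283.79903571 243.59636154]
```

View pics/s4.png

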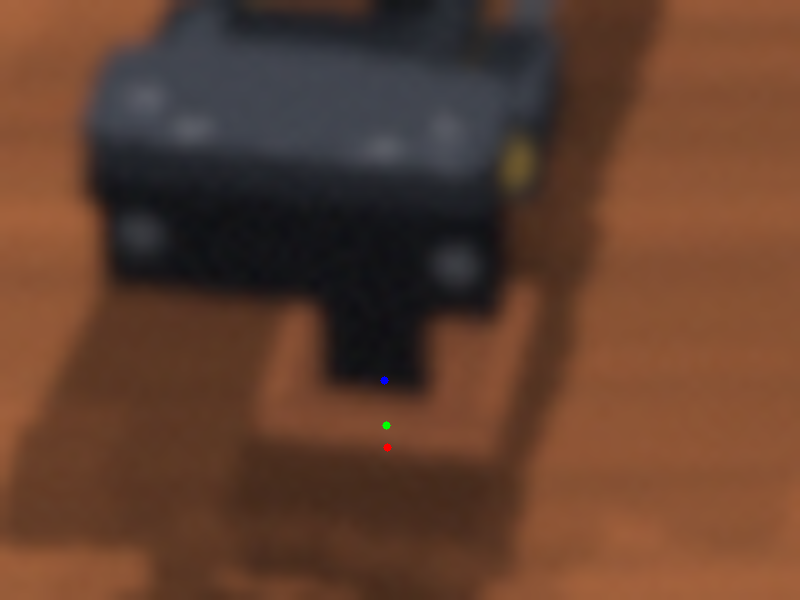

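>>> arm_command:
  xyz:
    - [0,0,-0.002]
    - [0,0,-0.002]
    - [0,0,-0.002]
  rot:
    - [0,0,0]
    - [0,0,0]
    - [0,0,0]

```text
time: 6.75
ee_pos: [0.4962, -0.0718, -0.012]
eef_rot: [0.771, 0.637, -0.0, -0.0]
ft_force: [0.3, 0.4, -0.2]
width: 0.0437
grip_force: 0.0
```

>>> arm_command:
  xyz:
    - [0,0,-0.002]
    - [0,0,-0.002]
    - [0,0,-0.002]
  rot:
    - [0,0,0]
    - [0,0,0]
    - [0,0,0]

```text
time: 7.0
ee_pos: [0.4961, -0.0718, -0.0141]
eef_rot: [0.771, 0.637, -0.0, -0.0]
ft_force: [0.1, 0.4, -0.0]
width: 0.0436
grip_force: 0.0
```

>>> arm_command:
  xyz:
    - [0,0,-0.002]
    - [0,0,-0.002]
    - [0,0,-0.002]
  rot:
    - [0,0,0]
    - [0,0,0]
    - [0,0,0]

```text
time: 7.25
ee_pos: [0.4961, -0.0718, -0.0161]
eef_rot: [0.771, 0.637, -0.0, -0.0]
ft_force: [-0.0, -0.1, 0.1]
width: 0.0436
grip_force: 0.0
```

>>> arm_command:
  xyz:
    - [0,0,-0.002]
    - [0,0,-0.002]
    - [0,0,-0.002]
  rot:
    - [0,0,0]
    - [0,0,0]
    - [0,0,0]

```text
time: 7.5
ee_pos: [0.4961, -0.0718, -0.0181]
eef_rot: [0.771, 0.637, -0.0, -0.0]
ft_force: [-0.6, -0.4, -0.4]
width: 0.0438
grip_force: 0.0
```

>>> arm_command:
  xyz:
    - [0,0,-0.002]
    - [0,0,-0.002]
    - [0,0,-0.002]
  rot:
    - [0,0,0]
    - [0,0,0]
    - [0,0,0]

```text
time: 7.75
ee_pos: [0.4961, -0.0718, -0.02]
eef_rot: [0.771, 0.637, -0.0, -0.0]
ft_force: [0.1, -0.1, -0.5]
width: 0.0436
grip_force: 0.0
```

>>> arm_command:
  xyz:
    - [0,0,-0.002]
    - [0,0,-0.002]
    - [0,0,-0.002]
  rot:
    - [0,0,0]
    - [0,0,0]
    - [0,0,0]

```text
time: 8.0
ee_pos: [0.4961, -0.0718, -0.022]
eef_rot: [0.771, 0.637, -0.0, -0.0]
ft_force: [0.2, 0.0, -0.3]
width: 0.0431
grip_force: 0.0
```

```bash
python3 - <<'E'
from h import *
s=r.read_state();m=r.camera_model('scene');p=s['ee_pos']
c=r.camera('scene')[:,:,::-1]
u,v=286,245
b=cv2.resize(c[v-45:v+15,u-30:u+30],(400,400),interpolation=cv2.INTER_CUBIC)
w=cv2.resize(r.camera('wrist')[:,:,::-1][200:460,190:450],(400,400))
cv2.imwrite('pics/s5.png',np.hstack([w,b]))
E
```

```text
(no output)
```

View pics/s5.png

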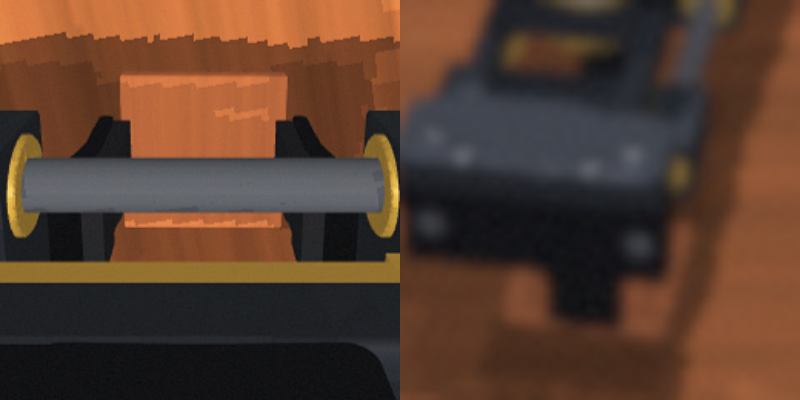

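>>> arm_command:
  xyz:
    - [0,0,-0.002]
    - [0,0,-0.002]
    - [0,0,-0.002]
  rot:
    - [0,0,0]
    - [0,0,0]
    - [0,0,0]

```text
time: 8.35
ee_pos: [0.4965, -0.0718, -0.0227]
eef_rot: [0.771, 0.637, 0.0, -0.0]
ft_force: [-8.5, 0.9, 22.9]
width: 0.0434
grip_force: 11.3
```

>>> arm_command:
  xyz:
    - [0,0,-0.002]
    - [0,0,-0.002]
    - [0,0,-0.002]
  rot:
    - [0,0,0]
    - [0,0,0]
    - [0,0,0]

```text
time: 8.6
ee_pos: [0.4966, -0.0718, -0.023]
eef_rot: [0.771, 0.637, 0.001, -0.001]
ft_force: [-20.2, 2.7, 54.3]
width: 0.0434
grip_force: 27.0
```

>>> arm_command:
  xyz:
    - [0,0,-0.002]
    - [0,0,-0.002]
    - [0,0,-0.002]
  rot:
    - [0,0,0]
    - [0,0,0]
    - [0,0,0]

```text
time: 8.85
ee_pos: [0.4967, -0.0717, -0.0233]
eef_rot: [0.771, 0.637, 0.001, -0.002]
ft_force: [-31.3, 3.3, 84.3]
width: 0.0437
grip_force: 42.6
```

Contact came at TCP z = −0.0225 on the 6 mm plate, so the tips actually sit about 28.5 mm behind the reported TCP at this opening. I'll back off, open, and grasp at that height.

>>> arm_command:
  xyz:
    - [0,0,0.012]
    - [0,0,0.012]
    - [0,0,0.012]
    - [0,0,0.012]
    - [0,0,0.012]
    - [0,0,0.012]
    - [0,0,0.006]
    - [0,0,0.001]
    - [0,0,0.001]
    - [0,0,0.001]
  rot:
    - [0,0,0]
    - [0,0,0]
    - [0,0,0]
    - [0,0,0]
    - [0,0,0]
    - [0,0,0]
    - [0,0,0]
    - [0,0,0]
    - [0,0,0]
    - [0,0,0]
  grip: 0.75

```text
time: 9.68
ee_pos: [0.4958, -0.0719, -0.0275]
eef_rot: [0.771, 0.637, -0.001, -0.0]
ft_force: [0.2, 0.7, 0.3]
width: 0.0653
grip_force: 0.0
```

>>> arm_command:
  xyz:
    - [0,0,0]
    - [0,0,0]
    - [0,0,0]
    - [0,0,0]
    - [0,0,0]
  rot:
    - [0,0,0]
    - [0,0,0]
    - [0,0,0]
    - [0,0,0]
    - [0,0,0]
  grip: 0.5

```text
time: 10.1
ee_pos: [0.4963, -0.0717, -0.0268]
eef_rot: [0.771, 0.637, 0.0, 0.0]
ft_force: [-0.4, -0.6, 1.1]
width: 0.0494
grip_force: 30.0
```

>>> arm_command:
  xyz:
    - [0,0,0.03]
    - [0,0,0.06]
    - [0.02,-0.04,0.09]
    - [0.057,-0.31,0.094]
    - [0.057,-0.31,0.094]
    - [0.057,-0.31,0.094]
    - [0.057,-0.31,0.094]
    - [0.057,-0.31,0.094]
    - [0.057,-0.31,0.094]
    - [0.057,-0.31,0.094]
    - [0.057,-0.31,0.094]
    - [0.057,-0.31,0.094]
    - [0.057,-0.31,0.094]
    - [0.057,-0.31,0.094]
  rot:
    - [0,0,0]
    - [0,0,0]
    - [0,0,0]
    - [0,0,0.037]
    - [0,0,0.037]
    - [0,0,0.037]
    - [0,0,0.037]
    - [0,0,0.037]
    - [0,0,0.037]
    - [0,0,0.037]
    - [0,0,0.037]
    - [0,0,0.037]
    - [0,0,0.037]
    - [0,0,0.037]

```text
time: 11.27
ee_pos: [0.5537, -0.38, 0.0668]
eef_rot: [0.758, 0.652, 0.0, -0.001]
ft_force: [-0.1, -0.1, -0.4]
width: 0.0492
grip_force: 30.0
```

```bash
python3 look.py lproc 0 w6; python3 -c "
from h import *
s=r.read_state();print(s['width'],s['grip_force'],s['ft_force'])"
```

```text
t 11.2667 tcp [ 0.5537 -0.38    0.0668] tool y deg -8.61 found None
0.04908821167854895 29.998456835746765 [-0.3270757   1.07800054 -0.47041217]
```

View pics/w6.png

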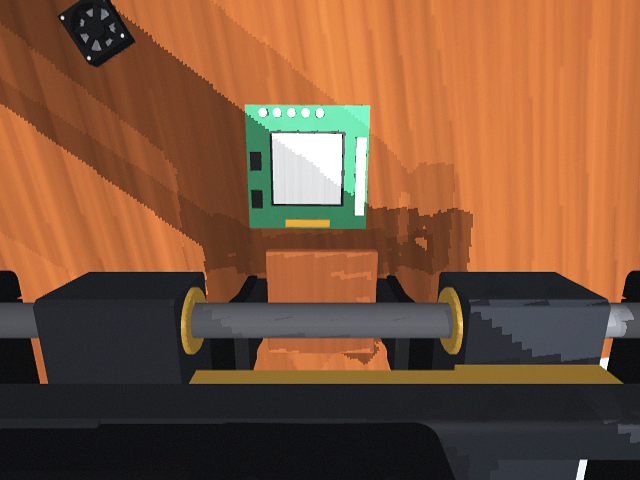

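Processor at about (271–344, 132–206) on the board, and the held plate's near edge at row 250, cols 267–376. I'll measure both from this picture.

```bash
sed -i "s/^f=find.*/g=[float(v) for v in sys.argv[5:7]] or p\nf=find(im,m,kind,g,z0,cl);print('t',s['time'],'tcp',np.round(p,4),'tool y deg',round(a,2),'found',f)/" look.py
python3 look.py lproc 0 w6b 0 .553 -.323
python3 - <<'E'
from h import *
m=r.camera_model('wrist');s=r.read_state();p=s['ee_pos']
Rt=R.from_quat(s['eef_rot']).as_matrix();z=p[2]+.0328
for px in [(267,250.),(376,250),(271,132),(344,132),(344,205),(272,206)]:
    q=unproj(m,px,z if px[1]>240 else .014);print(px,np.round(q,4),'tool',np.round(Rt.T@(q-p),4))
im=cv2.imread('pics/w6b.png').astype(float)
print(im[240:262,290:350].mean((1)).astype(int)[:,0],im[255:270,255:390].mean(0).astype(int)[:,0])
print(s['time'],p)
E
```

```text
t 11.3167 tcp [ 0.5539 -0.3799  0.067 ] tool y deg -8.59 found [ 0.5519 -0.3232 -8.7334 44.6915 44.2524]
shift [-0.002   0.0567] turn deg -0.15 rad -0.0026
(267, 250.0) [ 0.5332 -0.3515  0.0999] tool [ 0.0251 -0.0247 -0.0328]
(376, 250) [ 0.5805 -0.3587  0.0999] tool [ 0.0251  0.0231 -0.0328]
(271, 132) [ 0.5336 -0.2974  0.014 ] tool [ 0.0785 -0.0325  0.0532]
(344, 132) [ 0.5788 -0.3043  0.014 ] tool [0.0785 0.0133 0.0532]
(344, 205) [ 0.5726 -0.3498  0.014 ] tool [0.0325 0.014  0.0531]
(272, 206) [ 0.5257 -0.3434  0.014 ] tool [ 0.0319 -0.0333  0.0531]
[33 33 33 33 33 33 33 32 34 41 45 50 62 67 66 63 62 59 58 58 59 58] [32 33 33 33 34 33 33 33 33 34 34 57 59 58 57 58 60 59 57 57 57 57 59 59
 58 59 59 57 58 61 61 61 61 61 61 60 60 60 62 62 60 60 59 59 59 59 59 60
 59 59 60 58 57 58 57 58 57 57 60 60 62 60 61 60 58 58 58 59 59 58 58 61
 58 59 60 60 59 59 59 59 57 57 58 58 57 57 58 57 57 57 58 59 60 61 61 60
 60 61 60 58 59 58 58 59 57 58 58 56 57 58 59 57 57 57 57 57 57 59 59 60
 59 58 50 32 33 34 33 34 36 35 37 36 35 32 31]
11.3667 [ 0.55391571 -0.37998811  0.06708806]
```

>>> arm_command:
  xyz:
    - [-0.001,0.035,0]
    - [-0.001,0.057,-0.02]
    - [-0.001,0.057,-0.055]
    - [-0.001,0.057,-0.07]
    - [-0.001,0.057,-0.07]
    - [-0.001,0.057,-0.07]
    - [-0.001,0.057,-0.07]
    - [-0.001,0.057,-0.07]
    - [-0.001,0.057,-0.07]
  rot:
    - [0,0,-0.002]
    - [0,0,-0.002]
    - [0,0,-0.002]
    - [0,0,-0.002]
    - [0,0,-0.002]
    - [0,0,-0.002]
    - [0,0,-0.002]
    - [0,0,-0.002]
    - [0,0,-0.002]

```text
time: 12.12
ee_pos: [0.5529, -0.3258, -0.0014]
eef_rot: [0.76, 0.65, 0.0, 0.001]
ft_force: [-0.4, -0.3, -1.3]
width: 0.0494
grip_force: 30.0
```

>>> arm_command:
  xyz:
    - [0,0.0025,-0.006]
    - [0,0.0025,-0.006]
    - [0,0.0025,-0.006]
    - [0,0.0025,-0.006]
  rot:
    - [0,0,0]
    - [0,0,0]
    - [0,0,0]
    - [0,0,0]

```text
time: 12.45
ee_pos: [0.5522, -0.3222, -0.009]
eef_rot: [0.759, 0.651, -0.0, -0.0]
ft_force: [0.7, -0.5, -1.3]
width: 0.049
grip_force: 30.0
```

```bash
python3 - <<'E'
from h import *
m=r.camera_model('wrist');s=r.read_state();p=s['ee_pos'];im=r.camera('wrist');cv2.imwrite('pics/w7.png',im[:,:,::-1])
ty=R.from_quat(s['eef_rot']).as_matrix()[:,1];print(p,np.degrees(np.arctan2(ty[1],ty[0])))
E
```

```text
[ 0.55218359 -0.32216907 -0.00897458] -8.817983232894658
```

View pics/w7.png

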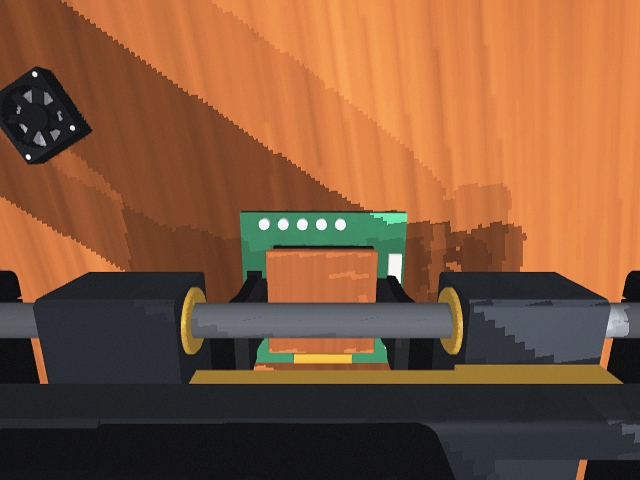

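>>> arm_command:
  xyz:
    - [0.001,-0.0008,0]
    - [0.001,-0.0008,-0.002]
    - [0.001,-0.0008,-0.0035]
    - [0.001,-0.0008,-0.004]
    - [0.001,-0.0008,-0.004]
    - [0.001,-0.0008,-0.004]
  rot:
    - [0,0,0]
    - [0,0,0]
    - [0,0,0]
    - [0,0,0]
    - [0,0,0]
    - [0,0,0]

```text
time: 13.0
ee_pos: [0.5533, -0.3232, -0.0128]
eef_rot: [0.759, 0.651, 0.0, 0.0]
ft_force: [-0.3, -0.1, 2.2]
width: 0.0491
grip_force: 30.0
```

>>> arm_command:
  xyz:
    - [0,0,0]
    - [0,0,0]
    - [0,0,0]
    - [0,0,0]
    - [0,0,0.02]
    - [0,-0.03,0.06]
    - [0,-0.06,0.08]
    - [0,-0.06,0.08]
    - [0,-0.06,0.08]
    - [0,-0.06,0.08]
  rot:
    - [0,0,0]
    - [0,0,0]
    - [0,0,0]
    - [0,0,0]
    - [0,0,0]
    - [0,0,0]
    - [0,0,0]
    - [0,0,0]
    - [0,0,0]
    - [0,0,0]
  grip: 0.75

```text
time: 13.83
ee_pos: [0.5531, -0.3827, 0.0665]
eef_rot: [0.76, 0.65, 0.0, -0.0]
ft_force: [0.0, 0.5, 0.2]
width: 0.0655
grip_force: 0.0
```

```bash
cat > quad.py <<'E'
import sys
from h import *
# quad.py name z  then centre of squares found by polygon fit of colour masks near given world xy
def board(im,m):
    hsv=cv2.cvtColor(im,cv2.COLOR_RGB2HSV);k=cv2.inRange(hsv,(60,60,30),(95,255,255))
    k=cv2.morphologyEx(k,cv2.MORPH_CLOSE,np.ones((25,25)));c=max(cv2.findContours(k,0,1)[0],key=cv2.contourArea)
    P=np.array([unproj(m,p,.006)[:2] for p in c[:,0]+0.0])*1000
    return cv2.minAreaRect(P.astype(np.float32))
E
python3 - <<'E'
from quad import *
s=r.read_state();m=r.camera_model('wrist');im=r.camera('wrist');cv2.imwrite('pics/w8.png',im[:,:,::-1])
print(s['ee_pos'],s['time'],s['width'],board(im,m))
E
```

```text
[ 0.55305531 -0.38271645  0.06647708] 13.8333 0.06546574709542684 ((551.794677734375, -323.3966369628906), (79.83732604980469, 79.83173370361328), 80.983154296875)
```

View pics/w8.png

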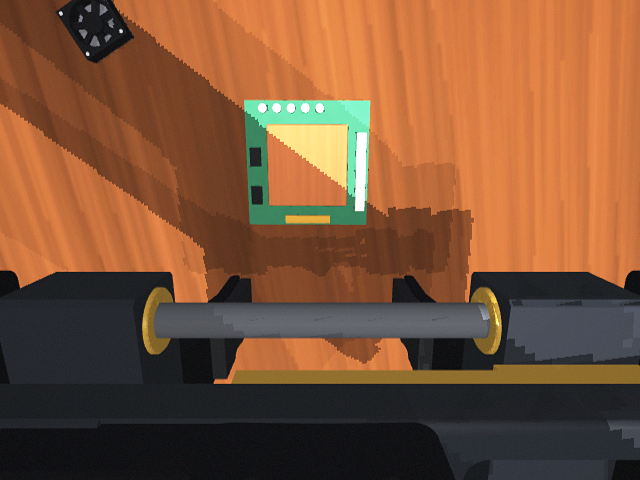

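The plate lies on the processor, at px (267–348, 124–206) inside the board (245–370, 100–224).

```bash
python3 - <<'E'
from quad import *
im=cv2.imread('pics/w8.png')[:,:,::-1].copy();m=r.camera_model('wrist')
hsv=cv2.cvtColor(im,cv2.COLOR_RGB2HSV);k=cv2.inRange(hsv,(5,80,60),(25,255,255));k[:,:262]=0;k[:,353:]=0;k[:118]=0;k[212:]=0
k=cv2.morphologyEx(k,cv2.MORPH_OPEN,np.ones((9,9)));c=max(cv2.findContours(k,0,1)[0],key=cv2.contourArea)
P=np.array([unproj(m,p,.020)[:2] for p in c[:,0]+0.0])*1000
print(cv2.minAreaRect(P.astype(np.float32)), board(im,m), r.read_state()['ee_pos'])
E
```

```text
((552.3125610351562, -322.5384216308594), (49.26611328125, 49.51739501953125), 81.20230102539062) ((551.7935180664062, -322.2734375), (79.65345764160156, 79.66332244873047), 81.04524993896484) [ 0.55312639 -0.38162598  0.06580463]
```

>>> arm_command:
  xyz:
    - [0.068,0.517,0.025]
    - [0.068,0.517,0.025]
    - [0.068,0.517,0.025]
    - [0.068,0.517,0.025]
    - [0.068,0.517,0.025]
    - [0.068,0.517,0.025]
    - [0.068,0.517,0.025]
    - [0.068,0.517,0.025]
    - [0.068,0.517,0.025]
    - [0.068,0.517,0.025]
    - [0.068,0.517,0.025]
    - [0.068,0.517,0.025]
    - [0.068,0.517,0.025]
    - [0.068,0.517,0.025]
    - [0.068,0.517,0.025]
    - [0.068,0.517,0.025]
    - [0.068,0.517,0.025]
  rot:
    - [0,0,-0.333]
    - [0,0,-0.333]
    - [0,0,-0.333]
    - [0,0,-0.333]
    - [0,0,-0.333]
    - [0,0,-0.333]
    - [0,0,-0.333]
    - [0,0,-0.333]
    - [0,0,-0.333]
    - [0,0,-0.333]
    - [0,0,-0.333]
    - [0,0,-0.333]
    - [0,0,-0.333]
    - [0,0,-0.333]
    - [0,0,-0.333]
    - [0,0,-0.333]
    - [0,0,-0.333]
  grip: 0.8

```text
time: 15.3
ee_pos: [0.6207, 0.1324, 0.0917]
eef_rot: [0.857, 0.515, -0.001, 0.0]
ft_force: [-0.6, -1.1, -0.5]
width: 0.07
grip_force: 0.0
```

```bash
python3 look.py lsink 0 w9 9 .636 .16
```

```text
t 15.3 tcp [0.6207 0.1324 0.0917] tool y deg -28.0 found [  0.6354   0.1613 -27.8847  51.1775  50.7549]
shift [0.0147 0.0289] turn deg 0.12 rad 0.002
```

View pics/w9.png

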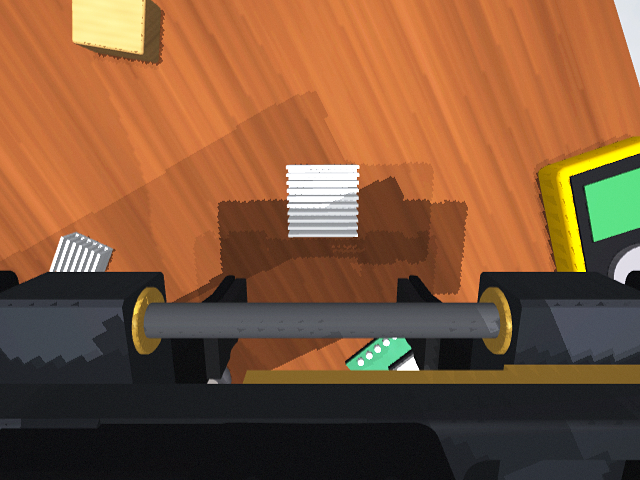

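>>> arm_command:
  xyz:
    - [0.0147,0.0289,-0.03]
    - [0.0147,0.0289,-0.07]
    - [0.0147,0.0289,-0.105]
    - [0.0147,0.0289,-0.117]
    - [0.0147,0.0289,-0.117]
    - [0.0147,0.0289,-0.117]
    - [0.0147,0.0289,-0.117]
  rot:
    - [0,0,0.002]
    - [0,0,0.002]
    - [0,0,0.002]
    - [0,0,0.002]
    - [0,0,0.002]
    - [0,0,0.002]
    - [0,0,0.002]

```text
time: 15.93
ee_pos: [0.6366, 0.1617, -0.0239]
eef_rot: [0.857, 0.516, 0.0, 0.0]
ft_force: [0.3, -0.9, -0.6]
width: 0.0697
grip_force: 0.0
```

>>> arm_command:
  xyz:
    - [0,0,0]
    - [0,0,0]
    - [0,0,0]
    - [0,0,0]
    - [0,0,0]
  rot:
    - [0,0,0]
    - [0,0,0]
    - [0,0,0]
    - [0,0,0]
    - [0,0,0]
  grip: 0.5

```text
time: 16.35
ee_pos: [0.6361, 0.1628, -0.0246]
eef_rot: [0.856, 0.517, 0.0, 0.0]
ft_force: [-0.1, -1.4, 3.3]
width: 0.0495
grip_force: 30.0
```

>>> arm_command:
  xyz:
    - [0,0,0.03]
    - [0,0,0.065]
    - [-0.01,-0.02,0.1]
    - [-0.083,-0.546,0.1]
    - [-0.083,-0.546,0.1]
    - [-0.083,-0.546,0.1]
    - [-0.083,-0.546,0.1]
    - [-0.083,-0.546,0.1]
    - [-0.083,-0.546,0.1]
    - [-0.083,-0.546,0.1]
    - [-0.083,-0.546,0.1]
    - [-0.083,-0.546,0.1]
    - [-0.083,-0.546,0.1]
    - [-0.083,-0.546,0.1]
    - [-0.083,-0.546,0.1]
    - [-0.083,-0.546,0.1]
    - [-0.083,-0.546,0.1]
    - [-0.083,-0.546,0.1]
    - [-0.083,-0.546,0.1]
    - [-0.083,-0.546,0.1]
  rot:
    - [0,0,0]
    - [0,0,0]
    - [0,0,0]
    - [0,0,0.328]
    - [0,0,0.328]
    - [0,0,0.328]
    - [0,0,0.328]
    - [0,0,0.328]
    - [0,0,0.328]
    - [0,0,0.328]
    - [0,0,0.328]
    - [0,0,0.328]
    - [0,0,0.328]
    - [0,0,0.328]
    - [0,0,0.328]
    - [0,0,0.328]
    - [0,0,0.328]
    - [0,0,0.328]
    - [0,0,0.328]
    - [0,0,0.328]

```text
time: 18.02
ee_pos: [0.5537, -0.3815, 0.0748]
eef_rot: [0.76, 0.65, 0.0, -0.0]
ft_force: [-0.3, 1.2, -1.7]
width: 0.0498
grip_force: 30.0
```

```bash
python3 - <<'E'
from quad import *
s=r.read_state();m=r.camera_model('wrist');im=r.camera('wrist');cv2.imwrite('pics/w10.png',im[:,:,::-1]);p=s['ee_pos'];Rt=R.from_quat(s['eef_rot']).as_matrix()
print(p,np.degrees(np.arctan2(Rt[1,1],Rt[0,1])),s['width'],board(im,m))
g=im[:,:,:].min(2).astype(int)   # sink is grey: min channel high
print('rows',[(i,int(v)) for i,v in zip(range(215,275),g[215:275,295:345].mean(1))])
print('cols',[(i,int(v)) for i,v in zip(range(240,405),g[252:268].mean(0)) if i<285 or i>355])
E
```

```text
[ 0.5537324  -0.3814643   0.07477268] -8.883230839587435 0.049818796276932385 ((551.9185180664062, -323.23016357421875), (79.33766174316406, 79.8497085571289), 81.1075439453125)
rows [(215, 55), (216, 60), (217, 60), (218, 60), (219, 59), (220, 60), (221, 58), (222, 65), (223, 68), (224, 56), (225, 34), (226, 36), (227, 37), (228, 37), (229, 36), (230, 36), (231, 36), (232, 35), (233, 33), (234, 32), (235, 32), (236, 32), (237, 32), (238, 32), (239, 32), (240, 32), (241, 32), (242, 32), (243, 32), (244, 32), (245, 32), (246, 31), (247, 27), (248, 69), (249, 146), (250, 160), (251, 158), (252, 160), (253, 154), (254, 153), (255, 154), (256, 154), (257, 157), (258, 158), (259, 159), (260, 160), (261, 157), (262, 166), (263, 200), (264, 207), (265, 206), (266, 208), (267, 195), (268, 148), (269, 154), (270, 155), (271, 157), (272, 160), (273, 157), (274, 160)]
cols [(240, 62), (241, 61), (242, 62), (243, 62), (244, 61), (245, 60), (246, 60), (247, 59), (248, 57), (249, 56), (250, 55), (251, 56), (252, 57), (253, 57), (254, 58), (255, 60), (256, 62), (257, 63), (258, 64), (259, 65), (260, 63), (261, 63), (262, 64), (263, 62), (264, 62), (265, 62), (266, 61), (267, 61), (268, 63), (269, 62), (270, 63), (271, 64), (272, 65), (273, 66), (274, 66), (275, 65), (276, 65), (277, 65), (278, 65), (279, 64), (280, 63), (281, 64), (282, 64), (283, 64), (284, 64), (356, 62), (357, 62), (358, 62), (359, 62), (360, 63), (361, 62), (362, 61), (363, 60), (364, 60), (365, 58), (366, 59), (367, 58), (368, 57), (369, 57), (370, 57), (371, 55), (372, 54), (373, 54), (374, 55), (375, 56), (376, 58), (377, 58), (378, 59), (379, 61), (380, 61), (381, 62), (382, 62), (383, 62), (384, 63), (385, 61), (386, 60), (387, 60), (388, 59), (389, 59), (390, 61), (391, 61), (392, 62), (393, 62), (394, 62), (395, 61), (396, 60), (397, 60), (398, 59), (399, 59), (400, 60), (401, 61), (402, 61), (403, 62), (404, 63)]
```

View pics/w10.png

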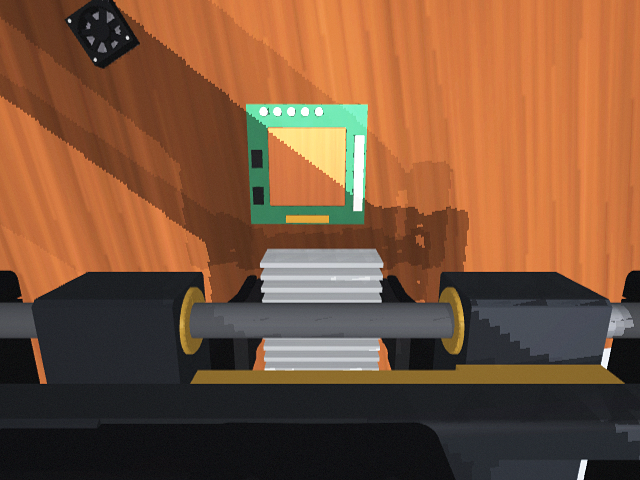

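>>> arm_command:
  xyz:
    - [-0.0007,0.035,0]
    - [-0.0007,0.06,-0.02]
    - [-0.0007,0.06,-0.05]
    - [-0.0007,0.06,-0.066]
    - [-0.0007,0.06,-0.071]
    - [-0.0007,0.06,-0.071]
    - [-0.0007,0.06,-0.071]
    - [-0.0007,0.06,-0.071]
    - [-0.0007,0.06,-0.071]
    - [-0.0007,0.06,-0.071]
  rot:
    - [0,0,0]
    - [0,0,0]
    - [0,0,0]
    - [0,0,0]
    - [0,0,0]
    - [0,0,0]
    - [0,0,0]
    - [0,0,0]
    - [0,0,0]
    - [0,0,0]

```text
time: 18.9
ee_pos: [0.5527, -0.3236, 0.0051]
eef_rot: [0.76, 0.649, 0.0, 0.001]
ft_force: [0.0, 0.3, -1.3]
width: 0.0494
grip_force: 30.0
```

>>> arm_command:
  xyz:
    - [0,0.0015,-0.005]
    - [0,0.0015,-0.005]
    - [0,0.0015,-0.005]
    - [0,0.0015,-0.005]
    - [0,0.0015,-0.005]
  rot:
    - [0,0,0]
    - [0,0,0]
    - [0,0,0]
    - [0,0,0]
    - [0,0,0]

```text
time: 19.32
ee_pos: [0.5522, -0.3217, -0.0009]
eef_rot: [0.76, 0.649, 0.0, 0.0]
ft_force: [0.2, 0.4, -1.5]
width: 0.0497
grip_force: 30.0
```

>>> arm_command:
  xyz:
    - [0.0007,0.0001,-0.002]
    - [0.0007,0.0001,-0.0035]
    - [0.0007,0.0001,-0.004]
    - [0.0007,0.0001,-0.004]
    - [0.0007,0.0001,-0.004]
  rot:
    - [0,0,0]
    - [0,0,0]
    - [0,0,0]
    - [0,0,0]
    - [0,0,0]

```text
time: 19.73
ee_pos: [0.5532, -0.3215, -0.0046]
eef_rot: [0.76, 0.65, 0.0, 0.0]
ft_force: [-0.9, 1.2, 3.3]
width: 0.0496
grip_force: 30.0
```

>>> arm_command:
  xyz:
    - [0,0,0]
    - [0,0,0]
    - [0,0,0]
    - [0,0,0]
    - [0,0,0.025]
    - [0,-0.02,0.065]
    - [0,-0.06,0.08]
    - [0,-0.06,0.08]
    - [0,-0.06,0.08]
    - [0,-0.06,0.08]
  rot:
    - [0,0,0]
    - [0,0,0]
    - [0,0,0]
    - [0,0,0]
    - [0,0,0]
    - [0,0,0]
    - [0,0,0]
    - [0,0,0]
    - [0,0,0]
    - [0,0,0]
  grip: 0.75

```text
time: 20.57
ee_pos: [0.5527, -0.3817, 0.0747]
eef_rot: [0.761, 0.649, 0.0, -0.0]
ft_force: [0.7, -0.4, -0.8]
width: 0.0654
grip_force: 0.0
```

```bash
python3 look.py lsink 0.02 w11 9 .552 -.323; python3 - <<'E'
from quad import *
m=r.camera_model('wrist');im=cv2.imread('pics/w11.png')[:,:,::-1].copy();print(board(im,m))
# fit green board outer corners is seen above; print corner pixels of grey mask
k=cv2.morphologyEx(mask(im,'lsink'),cv2.MORPH_CLOSE,np.ones((9,9)))
for c in cv2.findContours(k,0,2)[0]:
    if 3000<cv2.contourArea(c)<20000: print(cv2.boundingRect(c),cv2.contourArea(c),cv2.minAreaRect(c))
E
```

```text
t 20.5667 tcp [ 0.5527 -0.3817  0.0747] tool y deg -9.05 found [ 0.5533 -0.3222 -9.0546 68.8411 68.974 ]
shift [0.0006 0.0595] turn deg -0.01 rad -0.0002
((552.0419921875, -321.8783874511719), (79.06935119628906, 79.59727478027344), 81.02603912353516)
(247, 103, 122, 121) 10859.0 ((307.5, 163.0), (120.0, 121.0), 90.0)
```

```bash
python3 - <<'E'
from quad import *
s=r.read_state();m=r.camera_model('wrist');im=r.camera('wrist');cv2.imwrite('pics/w12.png',im[:,:,::-1])
print(s['time'],s['ee_pos'],'board',board(im,m))
hsv=cv2.cvtColor(im,cv2.COLOR_RGB2HSV)
k=cv2.inRange(hsv,(0,0,50),(180,60,255));k[:120]=0;k[250:]=0;k[:,:262]=0;k[:,354:]=0
k=cv2.morphologyEx(k,cv2.MORPH_CLOSE,np.ones((7,7)));c=max(cv2.findContours(k,0,1)[0],key=cv2.contourArea)
print(cv2.boundingRect(c))
P=np.array([unproj(m,p,.042)[:2] for p in c[:,0]+0.0])*1000
print(cv2.minAreaRect(P.astype(np.float32)))
print(''.join('\n'+''.join('#' if v else '.' for v in row[255:360:3]) for row in k[115:225:5]))
E
```

```text
20.6167 [ 0.55287594 -0.38063263  0.07420752] board ((551.8809814453125, -323.2113952636719), (79.27902221679688, 79.73261260986328), 81.01049041748047)
(262, 124, 88, 88)
((551.9637451171875, -322.8247375488281), (50.06416320800781, 50.3806037902832), 81.01284790039062)

...................................
...................................
...#############################...
...#############################...
...#############################...
...#############################...
...#############################...
...#############################...
...#############################...
...#############################...
...#############################...
...#############################...
...#############################...
...#############################...
...#############################...
...#############################...
....############################...
....############################...
....############################...
....############################...
...................................
...................................
```

>>> arm_command:
  xyz:
    - [0.076,0.183,0.016]
    - [0.076,0.183,0.016]
    - [0.076,0.183,0.016]
    - [0.076,0.183,0.016]
    - [0.076,0.183,0.016]
    - [0.076,0.183,0.016]
    - [0.076,0.183,0.016]
    - [0.076,0.183,0.016]
    - [0.076,0.183,0.016]
    - [0.076,0.183,0.016]
  rot:
    - [0,0,0.27]
    - [0,0,0.27]
    - [0,0,0.27]
    - [0,0,0.27]
    - [0,0,0.27]
    - [0,0,0.27]
    - [0,0,0.27]
    - [0,0,0.27]
    - [0,0,0.27]
    - [0,0,0.27]
  grip: 0.8

```text
time: 21.5
ee_pos: [0.6281, -0.2, 0.0909]
eef_rot: [0.667, 0.745, -0.0, -0.0]
ft_force: [-0.1, 0.0, 0.2]
width: 0.0698
grip_force: 0.0
```

```bash
python3 look.py lfan 0 w13 5 .625 -.168; python3 look.py lfan 0 w14 5 .625 -.168
```

```text
t 21.5 tcp [ 0.6281 -0.2     0.0909] tool y deg 6.35 found [ 0.6253 -0.167   6.34   50.0457 50.1578]
shift [-0.0028  0.033 ] turn deg -0.01 rad -0.0002
t 21.55 tcp [ 0.6282 -0.1999  0.091 ] tool y deg 6.36 found [ 0.6253 -0.1669  6.0936 49.9063 50.3702]
shift [-0.0029  0.033 ] turn deg -0.26 rad -0.0046
```

>>> arm_command:
  xyz:
    - [-0.0029,0.032,-0.03]
    - [-0.0029,0.032,-0.07]
    - [-0.0029,0.032,-0.105]
    - [-0.0029,0.032,-0.116]
    - [-0.0029,0.032,-0.117]
    - [-0.0029,0.032,-0.117]
    - [-0.0029,0.032,-0.117]
    - [-0.0029,0.032,-0.117]
  rot:
    - [0,0,-0.002]
    - [0,0,-0.002]
    - [0,0,-0.002]
    - [0,0,-0.002]
    - [0,0,-0.002]
    - [0,0,-0.002]
    - [0,0,-0.002]
    - [0,0,-0.002]

```text
time: 22.27
ee_pos: [0.6264, -0.1674, -0.0251]
eef_rot: [0.667, 0.745, 0.0, 0.001]
ft_force: [0.3, -0.2, 0.0]
width: 0.0692
grip_force: 0.0
```

>>> arm_command:
  xyz:
    - [0,0,0]
    - [0,0,0]
    - [0,0,0]
    - [0,0,0]
    - [0,0,0]
  rot:
    - [0,0,0]
    - [0,0,0]
    - [0,0,0]
    - [0,0,0]
    - [0,0,0]
  grip: 0.5

```text
time: 22.68
ee_pos: [0.6261, -0.1666, -0.0258]
eef_rot: [0.667, 0.745, 0.0, 0.0]
ft_force: [-0.0, 0.1, 0.3]
width: 0.0496
grip_force: 30.0
```

>>> arm_command:
  xyz:
    - [0,0,0.03]
    - [0,0,0.07]
    - [-0.0733,-0.1564,0.09]
    - [-0.0733,-0.1564,0.09]
    - [-0.0733,-0.1564,0.09]
    - [-0.0733,-0.1564,0.09]
    - [-0.0733,-0.1564,0.09]
    - [-0.0733,-0.1564,0.09]
    - [-0.0733,-0.1564,0.065]
    - [-0.0733,-0.1564,0.054]
    - [-0.0733,-0.1564,0.054]
    - [-0.0733,-0.1564,0.054]
    - [-0.0733,-0.1564,0.054]
  rot:
    - [0,0,0]
    - [0,0,0]
    - [0,0,-0.267]
    - [0,0,-0.267]
    - [0,0,-0.267]
    - [0,0,-0.267]
    - [0,0,-0.267]
    - [0,0,-0.267]
    - [0,0,-0.267]
    - [0,0,-0.267]
    - [0,0,-0.267]
    - [0,0,-0.267]
    - [0,0,-0.267]

```text
time: 23.77
ee_pos: [0.5533, -0.3226, 0.0287]
eef_rot: [0.76, 0.65, 0.0, 0.0]
ft_force: [0.5, -0.0, -0.5]
width: 0.0498
grip_force: 30.0
```

```bash
cat > st.py <<'E'
from h import *
s=r.read_state();ty=R.from_quat(s['eef_rot']).as_matrix()[:,1]
print(s['time'],np.round(s['ee_pos'],4),'tool y',round(np.degrees(np.arctan2(ty[1],ty[0])),2),s['width'],np.round(s['ft_force'],1))
E
python3 st.py
```

```text
23.7667 [ 0.5533 -0.3226  0.0287] tool y -8.89 0.04982422563219549 [ 0.5 -0.  -0.5]
```

>>> arm_command:
  xyz:
    - [-0.0004,-0.0004,-0.006]
    - [-0.0004,-0.0004,-0.01]
    - [-0.0004,-0.0004,-0.0105]
    - [-0.0004,-0.0004,-0.0105]
    - [-0.0004,-0.0004,-0.0105]
  rot:
    - [0,0,-0.002]
    - [0,0,-0.002]
    - [0,0,-0.002]
    - [0,0,-0.002]
    - [0,0,-0.002]

```text
time: 24.18
ee_pos: [0.5524, -0.3234, 0.0177]
eef_rot: [0.761, 0.649, 0.0, 0.0]
ft_force: [-0.3, 0.3, -0.3]
width: 0.0495
grip_force: 30.0
```

>>> arm_command:
  xyz:
    - [0.0004,0.0003,-0.001]
    - [0.0004,0.0003,-0.002]
    - [0.0004,0.0003,-0.002]
    - [0.0004,0.0003,-0.002]
  rot:
    - [0,0,0]
    - [0,0,0]
    - [0,0,0]
    - [0,0,0]

```text
time: 24.52
ee_pos: [0.553, -0.3231, 0.0162]
eef_rot: [0.761, 0.649, 0.0, 0.0]
ft_force: [-1.0, 2.2, 5.6]
width: 0.0496
grip_force: 30.0
```

>>> arm_command:
  xyz:
    - [0,0,0]
    - [0,0,0]
    - [0,0,0]
    - [0,0,0]
    - [0,0,0.025]
    - [0,-0.02,0.06]
    - [0,-0.06,0.075]
    - [0,-0.06,0.075]
    - [0,-0.06,0.075]
    - [0,-0.06,0.075]
  rot:
    - [0,0,0]
    - [0,0,0]
    - [0,0,0]
    - [0,0,0]
    - [0,0,0]
    - [0,0,0]
    - [0,0,0]
    - [0,0,0]
    - [0,0,0]
    - [0,0,0]
  grip: 0.75

```text
time: 25.35
ee_pos: [0.5525, -0.383, 0.09]
eef_rot: [0.761, 0.649, 0.0, -0.0]
ft_force: [1.1, 1.0, -1.2]
width: 0.0649
grip_force: 0.0
```

```bash
python3 - <<'E'
from quad import *
s=r.read_state();m=r.camera_model('wrist');im=r.camera('wrist');cv2.imwrite('pics/w15.png',im[:,:,::-1])
print(s['time'],s['ee_pos'],'board',board(im,m))
e=[];ctr=proj(m,[.552,-.323,.057]);print(ctr)
g=im.max(2).astype(int);hsv=cv2.cvtColor(im,cv2.COLOR_RGB2HSV)
k=((g<70)&(hsv[...,1]<100)).astype(np.uint8)*255;k[:,:255]=0;k[:,360:]=0;k[245:]=0;k[:90]=0
k=cv2.morphologyEx(k,cv2.MORPH_OPEN,np.ones((3,3)));k=cv2.morphologyEx(k,cv2.MORPH_CLOSE,np.ones((9,9)))
c=max(cv2.findContours(k,0,1)[0],key=cv2.contourArea);print(cv2.boundingRect(c))
P=np.array([unproj(m,p,.057)[:2] for p in c[:,0]+0.0])*1000;print(cv2.minAreaRect(P.astype(np.float32)))
E
```

```text
25.35 [ 0.55249478 -0.38297679  0.0900469 ] board ((551.8787841796875, -323.24676513671875), (79.44485473632812, 79.75725555419922), 80.90721893310547)
[305.92398776 164.89207825]
(256, 126, 92, 83)
((549.4837036132812, -324.45794677734375), (47.31717300415039, 53.62314987182617), 80.9068603515625)
```

View pics/w15.png

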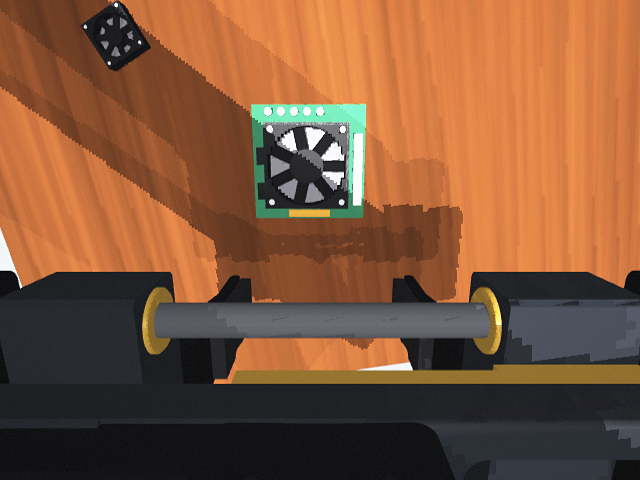

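Fan sits squarely on the stack (cols ~262–349, rows 122–209, centre as predicted). Now the small sink.

>>> arm_command:
  xyz:
    - [-0.083,0.564,0.005]
    - [-0.083,0.564,0.005]
    - [-0.083,0.564,0.005]
    - [-0.083,0.564,0.005]
    - [-0.083,0.564,0.005]
    - [-0.083,0.564,0.005]
    - [-0.083,0.564,0.005]
    - [-0.083,0.564,0.005]
    - [-0.083,0.564,0.005]
    - [-0.083,0.564,0.005]
    - [-0.083,0.564,0.005]
    - [-0.083,0.564,0.005]
    - [-0.083,0.564,0.005]
    - [-0.083,0.564,0.005]
    - [-0.083,0.564,0.005]
    - [-0.083,0.564,0.005]
    - [-0.083,0.564,0.005]
    - [-0.083,0.564,0.005]
    - [-0.083,0.564,0.005]
  rot:
    - [0,0,0.774]
    - [0,0,0.774]
    - [0,0,0.774]
    - [0,0,0.774]
    - [0,0,0.774]
    - [0,0,0.774]
    - [0,0,0.774]
    - [0,0,0.774]
    - [0,0,0.774]
    - [0,0,0.774]
    - [0,0,0.774]
    - [0,0,0.774]
    - [0,0,0.774]
    - [0,0,0.774]
    - [0,0,0.774]
    - [0,0,0.774]
    - [0,0,0.774]
    - [0,0,0.774]
    - [0,0,0.774]
  grip: 0.6

```text
time: 26.98
ee_pos: [0.4698, 0.1798, 0.0955]
eef_rot: [0.46, 0.888, -0.0, -0.0]
ft_force: [0.1, 0.1, 0.6]
width: 0.0522
grip_force: 0.0
```

```bash
python3 look.py ssink 0 w16 7 .451 .207; python3 look.py ssink 0 w17 7 .451 .207
```

```text
t 26.9833 tcp [0.4698 0.1798 0.0955] tool y deg 35.2 found [ 0.4507  0.2072 35.1873 30.6561 31.7005]
shift [-0.0191  0.0274] turn deg -0.01 rad -0.0002
t 27.0333 tcp [0.4699 0.1799 0.0955] tool y deg 35.2 found [ 0.4506  0.2072 35.1877 30.3221 31.7077]
shift [-0.0193  0.0273] turn deg -0.01 rad -0.0002
```

>>> arm_command:
  xyz:
    - [-0.019,0.0265,-0.03]
    - [-0.019,0.0265,-0.07]
    - [-0.019,0.0265,-0.105]
    - [-0.019,0.0265,-0.117]
    - [-0.019,0.0265,-0.118]
    - [-0.019,0.0265,-0.118]
    - [-0.019,0.0265,-0.118]
    - [-0.019,0.0265,-0.118]
  rot:
    - [0,0,0]
    - [0,0,0]
    - [0,0,0]
    - [0,0,0]
    - [0,0,0]
    - [0,0,0]
    - [0,0,0]
    - [0,0,0]

```text
time: 27.75
ee_pos: [0.452, 0.2079, -0.0209]
eef_rot: [0.46, 0.888, 0.001, 0.001]
ft_force: [-0.9, -0.5, -0.2]
width: 0.0524
grip_force: 0.0
```

>>> arm_command:
  xyz:
    - [0,0,0]
    - [0,0,0]
    - [0,0,0]
    - [0,0,0]
    - [0,0,0]
    - [0,0,0]
  rot:
    - [0,0,0]
    - [0,0,0]
    - [0,0,0]
    - [0,0,0]
    - [0,0,0]
    - [0,0,0]
  grip: 0.27
  squeeze: 20

```text
time: 28.25
ee_pos: [0.4509, 0.2075, -0.0222]
eef_rot: [0.459, 0.888, 0.0, 0.0]
ft_force: [-1.8, 0.1, 3.7]
width: 0.0299
grip_force: 20.0
```

>>> arm_command:
  xyz:
    - [0,0,0.03]
    - [0,0,0.07]
    - [0.01,-0.01,0.097]
    - [0.2,-0.2655,0.097]
    - [0.2,-0.2655,0.097]
    - [0.2,-0.2655,0.097]
    - [0.2,-0.2655,0.097]
    - [0.2,-0.2655,0.097]
    - [0.2,-0.2655,0.097]
    - [0.2,-0.2655,0.097]
    - [0.2,-0.2655,0.097]
    - [0.2,-0.2655,0.097]
    - [0.2,-0.2655,0.097]
    - [0.2,-0.2655,0.097]
    - [0.2,-0.2655,0.097]
  rot:
    - [0,0,0]
    - [0,0,0]
    - [0,0,0]
    - [0,0,-0.3726]
    - [0,0,-0.3726]
    - [0,0,-0.3726]
    - [0,0,-0.3726]
    - [0,0,-0.3726]
    - [0,0,-0.3726]
    - [0,0,-0.3726]
    - [0,0,-0.3726]
    - [0,0,-0.3726]
    - [0,0,-0.3726]
    - [0,0,-0.3726]
    - [0,0,-0.3726]

```text
time: 29.5
ee_pos: [0.6503, -0.0563, 0.0743]
eef_rot: [0.615, 0.788, 0.0, -0.001]
ft_force: [0.2, 0.3, -0.5]
width: 0.0295
grip_force: 20.0
```

```bash
python3 look.py sproc 0 w18 0 .6365 .0005; python3 - <<'E'
from quad import *
im=cv2.imread('pics/w18.png')[:,:,::-1].copy();m=r.camera_model('wrist');print(board(im,m));s=r.read_state();print(s['ee_pos'],s['width'])
g=im.min(2).astype(int);print('rows from 235',g[235:275,305:335].mean(1).astype(int));print('cols from 260',g[258:266,260:385].mean(0).astype(int))
E
```

```text
t 29.5 tcp [ 0.6503 -0.0563  0.0743] tool y deg 14.05 found [6.35600e-01 9.00000e-04 1.40416e+01 2.66976e+01 2.64140e+01]
shift [-0.0147  0.0572] turn deg -0.01 rad -0.0002
((635.8146362304688, 0.9010238647460938), (79.80175018310547, 79.67262268066406), 13.833575248718262)
[ 0.65038013 -0.05627843  0.07454338] 0.029673328825421407
rows from 235 [ 30  31  32  32  31  31  31  31  30  31  31  30  31  30  30  31  31  31
  31  30  31  30  31  31  30  30  30  32  36  37  35  42 102 157 155 152
 149 153 153 151]
cols from 260 [33 33 30 30 29 29 30 28 28 30 31 32 31 29 29 29 30 30 30 31 31 30 31 29
 30 28 29 28 29 28 28 28 28 28 30 33 33 33 33 33 33 29 30 35 34 34 33 33
 32 32 32 32 33 30 35 33 33 33 33 33 32 32 32 32 31 33 33 33 32 33 34 32
 34 32 32 32 34 33 33 34 30 30 28 28 29 32 29 30 30 30 30 28 29 29 28 31
 33 34 34 34 34 34 33 34 35 35 35 33 32 34 34 33 30 28 29 29 29 30 29 30
 31 31 32 32 32]
```

View pics/w18.png

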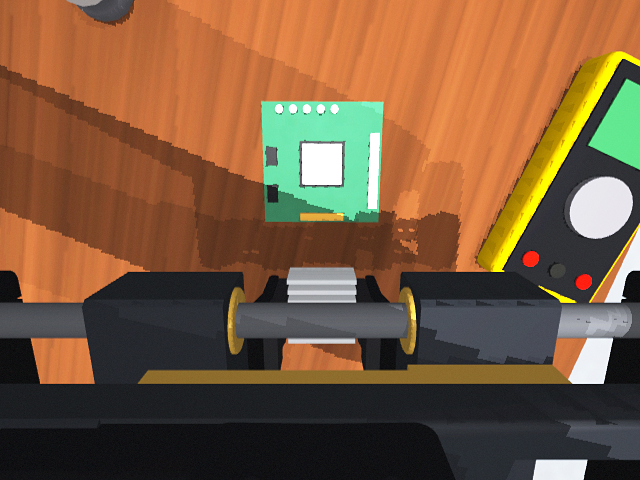

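Small board's processor at (300–344, 141–186), held sink's near edge at row 267; the offsets are known, so I can lower it.

>>> arm_command:
  xyz:
    - [-0.008,0.035,0]
    - [-0.0139,0.058,-0.02]
    - [-0.0139,0.058,-0.05]
    - [-0.0139,0.058,-0.068]
    - [-0.0139,0.058,-0.0725]
    - [-0.0139,0.058,-0.0725]
    - [-0.0139,0.058,-0.0725]
    - [-0.0139,0.058,-0.0725]
    - [-0.0139,0.058,-0.0725]
    - [-0.0139,0.058,-0.0725]
  rot:
    - [0,0,-0.002]
    - [0,0,-0.002]
    - [0,0,-0.002]
    - [0,0,-0.002]
    - [0,0,-0.002]
    - [0,0,-0.002]
    - [0,0,-0.002]
    - [0,0,-0.002]
    - [0,0,-0.002]
    - [0,0,-0.002]

```text
time: 30.38
ee_pos: [0.6376, -0.0001, 0.0032]
eef_rot: [0.617, 0.787, 0.001, 0.001]
ft_force: [-0.0, 1.0, 0.1]
width: 0.0298
grip_force: 20.0
```

>>> arm_command:
  xyz:
    - [-0.0008,0.0014,-0.006]
    - [-0.0008,0.0014,-0.006]
    - [-0.0008,0.0014,-0.006]
    - [-0.0008,0.0014,-0.006]
    - [-0.0008,0.0014,-0.006]
  rot:
    - [0,0,0]
    - [0,0,0]
    - [0,0,0]
    - [0,0,0]
    - [0,0,0]

```text
time: 30.8
ee_pos: [0.6361, 0.0013, -0.0039]
eef_rot: [0.617, 0.787, 0.0, 0.0]
ft_force: [-0.6, -0.8, 0.2]
width: 0.0297
grip_force: 20.0
```

```bash
python3 st.py
```

```text
30.8 [ 0.6361  0.0013 -0.0039] tool y 13.82 0.029695638720146827 [-0.6 -0.8  0.2]
```

>>> arm_command:
  xyz:
    - [0.0003,0.0006,-0.002]
    - [0.0003,0.0006,-0.004]
    - [0.0003,0.0006,-0.0047]
    - [0.0003,0.0006,-0.0047]
    - [0.0003,0.0006,-0.0047]
  rot:
    - [0,0,0.001]
    - [0,0,0.001]
    - [0,0,0.001]
    - [0,0,0.001]
    - [0,0,0.001]

```text
time: 31.22
ee_pos: [0.6365, 0.0021, -0.0081]
eef_rot: [0.616, 0.787, 0.0, -0.0]
ft_force: [-2.6, 0.4, 6.3]
width: 0.03
grip_force: 20.0
```

>>> arm_command:
  xyz:
    - [0,0,0]
    - [0,0,0]
    - [0,0,0]
    - [0,0,0]
    - [0,0,0.025]
    - [0.005,-0.02,0.065]
    - [0.0145,-0.058,0.083]
    - [0.0145,-0.058,0.083]
    - [0.0145,-0.058,0.083]
    - [0.0145,-0.058,0.083]
  rot:
    - [0,0,0]
    - [0,0,0]
    - [0,0,0]
    - [0,0,0]
    - [0,0,0]
    - [0,0,0]
    - [0,0,0]
    - [0,0,0]
    - [0,0,0]
    - [0,0,0]
  grip: 0.55

```text
time: 32.05
ee_pos: [0.6507, -0.0563, 0.074]
eef_rot: [0.617, 0.787, 0.0, -0.0]
ft_force: [-0.0, 1.1, -0.0]
width: 0.0479
grip_force: 0.0
```

```bash
python3 - <<'E'
from quad import *
s=r.read_state();m=r.camera_model('wrist');im=r.camera('wrist');cv2.imwrite('pics/w19.png',im[:,:,::-1])
print(s['time'],s['ee_pos'],'board',board(im,m))
hsv=cv2.cvtColor(im,cv2.COLOR_RGB2HSV);u,v=proj(m,[.636,.001,.032]).astype(int);print(u,v)
k=cv2.inRange(hsv,(0,0,50),(180,60,255));n=np.zeros_like(k);n[v-38:v+38,u-38:u+38]=255;k&=n
k=cv2.morphologyEx(k,cv2.MORPH_CLOSE,np.ones((7,7)));k=cv2.morphologyEx(k,cv2.MORPH_OPEN,np.ones((7,7)));c=max(cv2.findContours(k,0,1)[0],key=cv2.contourArea)
print(cv2.boundingRect(c));P=np.array([unproj(m,p,.032)[:2] for p in c[:,0]+0.0])*1000
print(cv2.minAreaRect(P.astype(np.float32)))
E
```

```text
32.05 [ 0.65065023 -0.0563349   0.07403057] board ((635.7197265625, 0.8758659362792969), (79.7320327758789, 79.50310516357422), 13.818194389343262)
321 164
(297, 139, 50, 51)
((636.2050170898438, 1.2275505065917969), (30.253192901611328, 29.87708854675293), 13.819125175476074)
```

>>> arm_command:
  xyz:
    - [0,0,0.021]
    - [-0.2,-0.192,0.021]
    - [-0.2,-0.192,0.021]
    - [-0.2,-0.192,0.021]
    - [-0.2,-0.192,0.021]
    - [-0.2,-0.192,0.021]
    - [-0.2,-0.192,0.021]
    - [-0.2,-0.192,0.021]
    - [-0.2,-0.192,0.021]
    - [-0.2,-0.192,0.021]
    - [-0.2,-0.192,0.021]
    - [-0.2,-0.192,0.021]
  rot:
    - [0,0,0.116]
    - [0,0,0.116]
    - [0,0,0.116]
    - [0,0,0.116]
    - [0,0,0.116]
    - [0,0,0.116]
    - [0,0,0.116]
    - [0,0,0.116]
    - [0,0,0.116]
    - [0,0,0.116]
    - [0,0,0.116]
    - [0,0,0.116]

```text
time: 33.1
ee_pos: [0.4518, -0.2463, 0.0949]
eef_rot: [0.569, 0.823, 0.0, -0.0]
ft_force: [-0.1, -0.5, -1.2]
width: 0.048
grip_force: 0.0
```

```bash
python3 look.py sfan 0 w20 5 .439 -.219; python3 look.py sfan 0 w21 5 .439 -.219
```

```text
t 33.1 tcp [ 0.4518 -0.2463  0.0949] tool y deg 20.71 found [ 0.4384 -0.2214 20.6953 29.8527 29.8574]
shift [-0.0134  0.0249] turn deg -0.01 rad -0.0002
t 33.15 tcp [ 0.4518 -0.2465  0.095 ] tool y deg 20.7 found [ 0.4379 -0.221  20.6913 29.3294 29.8234]
shift [-0.0139  0.0255] turn deg -0.01 rad -0.0002
```

>>> arm_command:
  xyz:
    - [-0.0137,0.025,-0.03]
    - [-0.0137,0.025,-0.07]
    - [-0.0137,0.025,-0.105]
    - [-0.0137,0.025,-0.118]
    - [-0.0137,0.025,-0.119]
    - [-0.0137,0.025,-0.119]
    - [-0.0137,0.025,-0.119]
    - [-0.0137,0.025,-0.119]
  rot:
    - [0,0,0]
    - [0,0,0]
    - [0,0,0]
    - [0,0,0]
    - [0,0,0]
    - [0,0,0]
    - [0,0,0]
    - [0,0,0]

```text
time: 33.87
ee_pos: [0.4385, -0.2234, -0.0223]
eef_rot: [0.57, 0.822, 0.0, 0.001]
ft_force: [-0.1, -0.3, 0.2]
width: 0.0481
grip_force: 0.0
```

>>> arm_command:
  xyz:
    - [0,0,0]
    - [0,0,0]
    - [0,0,0]
    - [0,0,0]
    - [0,0,0]
    - [0,0,0]
  rot:
    - [0,0,0]
    - [0,0,0]
    - [0,0,0]
    - [0,0,0]
    - [0,0,0]
    - [0,0,0]
  grip: 0.27

```text
time: 34.37
ee_pos: [0.4374, -0.2231, -0.0233]
eef_rot: [0.57, 0.822, 0.0, 0.0]
ft_force: [-0.9, 1.1, 6.2]
width: 0.0295
grip_force: 20.0
```

>>> arm_command:
  xyz:
    - [0,0,0.03]
    - [0,0,0.07]
    - [0.1994,0.2224,0.1]
    - [0.1994,0.2224,0.1]
    - [0.1994,0.2224,0.1]
    - [0.1994,0.2224,0.1]
    - [0.1994,0.2224,0.1]
    - [0.1994,0.2224,0.1]
    - [0.1994,0.2224,0.1]
    - [0.1994,0.2224,0.1]
    - [0.1994,0.2224,0.1]
    - [0.1994,0.2224,0.1]
    - [0.1994,0.2224,0.07]
    - [0.1994,0.2224,0.05]
    - [0.1994,0.2224,0.044]
    - [0.1994,0.2224,0.044]
    - [0.1994,0.2224,0.044]
    - [0.1994,0.2224,0.044]
  rot:
    - [0,0,0]
    - [0,0,0]
    - [0,0,-0.119]
    - [0,0,-0.119]
    - [0,0,-0.119]
    - [0,0,-0.119]
    - [0,0,-0.119]
    - [0,0,-0.119]
    - [0,0,-0.119]
    - [0,0,-0.119]
    - [0,0,-0.119]
    - [0,0,-0.119]
    - [0,0,-0.119]
    - [0,0,-0.119]
    - [0,0,-0.119]
    - [0,0,-0.119]
    - [0,0,-0.119]
    - [0,0,-0.119]

```text
time: 35.87
ee_pos: [0.6373, -0.0013, 0.0219]
eef_rot: [0.618, 0.786, 0.001, 0.001]
ft_force: [0.1, -0.6, 0.3]
width: 0.0294
grip_force: 20.0
```

```bash
python3 st.py
```

```text
35.8667 [ 0.6373 -0.0013  0.0219] tool y 13.67 0.0294172816355144 [ 0.1 -0.6  0.3]
```

>>> arm_command:
  xyz:
    - [-0.0003,0.0004,-0.006]
    - [-0.0003,0.0004,-0.0095]
    - [-0.0003,0.0004,-0.01]
    - [-0.0003,0.0004,-0.01]
    - [-0.0003,0.0004,-0.01]
  rot:
    - [0,0,0.002]
    - [0,0,0.002]
    - [0,0,0.002]
    - [0,0,0.002]
    - [0,0,0.002]

```text
time: 36.28
ee_pos: [0.6363, -0.0003, 0.0105]
eef_rot: [0.617, 0.787, 0.0, 0.0]
ft_force: [-0.5, -0.1, 0.3]
width: 0.0297
grip_force: 20.0
```

```bash
python3 st.py
```

```text
36.2833 [ 6.363e-01 -3.000e-04  1.050e-02] tool y 13.83 0.029678707464140443 [-0.5 -0.1  0.3]
```

>>> arm_command:
  xyz:
    - [0.0004,-0.0004,-0.001]
    - [0.0004,-0.0004,-0.002]
    - [0.0004,-0.0004,-0.0022]
    - [0.0004,-0.0004,-0.0022]
  rot:
    - [0,0,0]
    - [0,0,0]
    - [0,0,0]
    - [0,0,0]

```text
time: 36.62
ee_pos: [0.6369, -0.0007, 0.0088]
eef_rot: [0.617, 0.787, 0.0, 0.0]
ft_force: [-1.9, -0.2, 5.0]
width: 0.0299
grip_force: 20.0
```

>>> arm_command:
  xyz:
    - [0,0,0]
    - [0,0,0]
    - [0,0,0]
    - [0,0,0]
    - [0,0,0.025]
    - [0.005,-0.02,0.06]
    - [0.0145,-0.058,0.075]
    - [0.0145,-0.058,0.075]
    - [0.0145,-0.058,0.075]
    - [0.0145,-0.058,0.075]
  rot:
    - [0,0,0]
    - [0,0,0]
    - [0,0,0]
    - [0,0,0]
    - [0,0,0]
    - [0,0,0]
    - [0,0,0]
    - [0,0,0]
    - [0,0,0]
    - [0,0,0]
  grip: 0.55

```text
time: 37.45
ee_pos: [0.6509, -0.0587, 0.0827]
eef_rot: [0.617, 0.787, 0.0, -0.0]
ft_force: [-0.1, 0.7, 0.1]
width: 0.0478
grip_force: 0.0
```

```bash
python3 - <<'E'
from quad import *
s=r.read_state();m=r.camera_model('wrist');im=r.camera('wrist')
print(s['time'],s['ee_pos'],'board',board(im,m))
c=np.array(board(im,m)[0])/1000;a=np.radians(13.82);X=np.array([np.cos(a),np.sin(a)]);Y=np.array([-X[1],X[0]])
o=im[:,:,::-1].copy()
def quad(z,h,col):
    q=np.array([proj(m,[*(c+h*(i*X+j*Y)),z])*4 for i,j in((-1,-1),(1,-1),(1,1),(-1,1))])
    return q/4
u,v=proj(m,[*c,.042]).astype(int);b=cv2.resize(o[v-55:v+55,u-55:u+55],(550,550),interpolation=cv2.INTER_CUBIC)
for z,h,col in((.042,.015,(0,0,255)),(.006,.04,(255,0,255))):
    q=(quad(z,h,col)-[u-55,v-55]+.5)*5;cv2.polylines(b,[q.astype(np.int32)],True,col,1)
cv2.imwrite('pics/w22.png',b)
g=cv2.resize(r.camera('top')[:,:,::-1],None,fx=1,fy=1);cv2.imwrite('pics/top1.png',g)
T=np.array(r.camera_model('top')['T'])
for n in ['jar','small_box','large_fan','small_fan']:
    print(n,[(round(d['conf'],2),np.round((T@np.append(d['at'],1))[:3],3)) for d in r.spot_point(n,'top')][:2])
E
```

```text
37.45 [ 0.65088193 -0.05868523  0.08273275] board ((635.6972045898438, 0.6723594665527344), (79.88677215576172, 79.76410675048828), 13.781643867492676)
jar []
small_box [(0.56, array([0.573, 0.324, 0.002]))]
large_fan [(0.79, array([ 0.552, -0.326,  0.046]))]
small_fan []
```

View pics/w22.png

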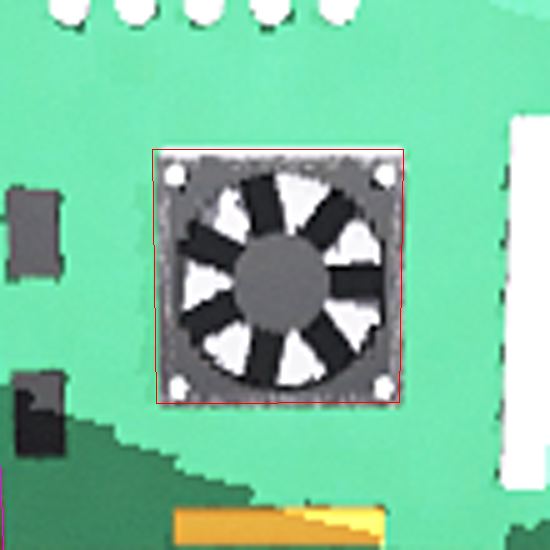

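The small fan lies within about 0.6 mm of the ideal outline (red), and the gripper is clear. I'll hand in.

```bash
python3 -c "
from bench import r
print(r.close_job())"
```

```text
the job is handed in; nothing more can be done
None
```

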